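# Hang a freshly primed bracket level on the drying rack

### The job

The freshly primed bracket on the plywood board is still tacky: only the steel hook may touch it, not the gripper, the arm or the rack. Take the hook hanger off the drying rack by its black grip, pass its hook through the one rib hole from which the bracket will hang level, and lift it without tipping it over. Hang the hanger back on the rack, its crossbar down in a pair of notches and the bracket level, still and free, and leave the other things where they are.

Things in the scene. Friction and masses are not known exactly. Their poses are not given: they have to be found in the camera images.
- hanger_grip (a point): Centre of the hook hanger's black plastic grip, an upright block 14 (x) by 16 (y) by 46 mm high in the middle of the crossbar. The hanger is one stiff piece, 0.18 kg, hanging upright on the rack at first. Axes of its four points: x along the crossbar, the way the hook's tip points; z up.
- hanger_bar (a point): Middle of the hanger's crossbar, 29 mm below hanger_grip: a straight round steel bar 9 mm thick along x, 160 mm long, ball ends 15 mm. Lying on the rails, the hanger can swing about this bar's axis.
- hook_seat (a point): Centre line of the hook's bar at its lowest point, straight below the grip (109 mm below hanger_grip), where a hung part comes to rest. The hook is a C of 7 mm round bar in the hanger's x-z plane: from the crossbar its back goes down at x = -27 mm, then turns forward to this seat and on to the tip; it is open on the +x side.
- hook_tip (a point): End of the hook's centre line, 24 mm in front (+x) of hook_seat and 5 mm higher; its round end reaches 3.5 mm farther. The hook enters a hole tip first, along its +x.
- bracket: Grey angle bracket standing on its foot on the board, 56 (x) by 170 (y) by 130 mm high, 0.34 to 0.56 kg, one casting of one metal: foot, upright and a rib between them. Origin: centre of the foot's underside; y along the foot to the upright, x across it (normal to the rib), z up. Alike from both sides of the rib. It hangs level only from the hole straight above its centre of mass.
- rib_top (a point): Top end of the rib's sloping edge, at the upright (y = +78 mm, 120 mm above the underside); axes as the bracket. The rib, 7 mm thick, stands on the foot in the plane x = 0; its edge falls straight from here to 34 mm above the underside at y = -79 mm. Foot plate: 170 x 56 x 10 mm. Upright plate: 56 mm wide, 7 mm thick, at y = 78 to 85 mm, up to 130 mm. Bolt holes there are negligible.
- hole_1 (a point): Centre of the rib hole nearest the upright (y = +54 mm, 87 mm above the underside). The four holes are round, 22 mm wide, 30 mm apart in y, 20 mm straight below the sloping edge. Axes as the bracket.
- hole_2 (a point): Centre of the second rib hole from the upright (y = +24 mm, 70 mm above the underside).
- hole_3 (a point): Centre of the third rib hole from the upright (y = -6 mm, 54 mm above the underside).
- hole_4 (a point): Centre of the rib hole farthest from the upright (y = -36 mm, 38 mm above the underside).
- board: Plywood board under the bracket, fixed, 100 (x) by 230 (y) by 12 mm. Origin: centre of its underside.
- rack: Fixed drying rack, 148 (x) by 320 mm (y). Origin: on the bench below its middle, z up. Two level rails along y, 14 mm round, at x = -60 and +60 mm, axes 188 mm above the bench, on four 14 mm posts at y = -145 and +145 mm. Between rails and posts it is open, 106 mm wide, above and at both ends (only ties 18 mm high join the posts), so a bracket on the hook can come in lengthways.
- rack_notch (a point): Where the middle of the crossbar lies in the middle notches: 200 mm above the rack's origin; axes as the rack. There the hanger starts. Notch pairs at y = -75, 0 and +75 mm of the rack, any will do: gaps between black tapered collars on the rails, 12 mm wide at the rail, 26 mm at the rims, which stand 4 mm above the axis of a seated crossbar.
- spray_can: Bystander: upright aerosol can, 66 mm thick, 225 mm tall. Origin: centre of its underside.
- brush: Bystander: flat paint brush lying on the bench, 40 x 198 x 12 mm. Origin: centre of its underside.
Things that resemble listed ones, but are neither listed nor needed, are in the scene too. Leave any pink look-alike of the part that bears hanger_grip alone.

How it is judged:
On the way, in this order (a step that is already met when the one before it is completed fails the run):
1. the hanger is lifted out of its notches (z of hanger_grip in the frame of rack above 0.244 m), for 0.2 s.
2. the bracket hangs on the hook by one of its rib holes, clear of the board (distance between any of hole_1, hole_2, hole_3, hole_4 and hook_seat below 0.016 m and height (world z) of bracket above 0.024 m), for 0.2 s.
At the end, for the whole second after the job is handed in: The crossbar lies down in a pair of notches (grip within 4 mm below, 3 mm above 229 mm over the rack's foot, 25 mm of mid-width); the hook is through a rib hole (centre within 16 mm of hook_seat); the bracket is level within 8 degrees, clear of bench and rack, at rest (0.03 m/s, 0.3 rad/s) (distance between any of hole_1, hole_2, hole_3, hole_4 and hook_seat below 0.016 m and angle between bracket's own z axis and vertical below 0.14 rad and z of hanger_grip in the frame of rack between 0.225 and 0.232 m and x of hanger_grip in the frame of rack between -0.025 and 0.025 m and y of hanger_grip in the frame of rack between -0.1 and 0.1 m and height (world z) of bracket above 0.02 m and contact force between bracket and rack below 0.1 N and linear speed of bracket below 0.03 m/s and angular speed of bracket below 0.3 rad/s); the robot touches nothing.
It fails at once if the gripper, the arm or the rack touches the tacky bracket (contact force between any of the fingers, the arm, rack and bracket above 0.3 N).
It fails at once if the bracket is tipped over (angle between bracket's own z axis and vertical above 1.1 rad).
It fails at once if a bystander is moved (distance of any of brush, spray_can from where it was at the start of the episode above 0.03 m).
It also fails if it takes over 66 s, if anything falls off the work surface, if the arm or the gripper's body presses on something with over 40 N, if the wrist force passes 120 N, or if a joint passes its speed limit or range.

### The arm

A 6-joint arm with a two-finger parallel gripper is mounted at the origin on a cart in front of the work surface, level with it; the furniture and walls round the work are solid. World frame = base frame: x ahead of the robot, y to its left, z up, the work surface at z = 0. Lengths are in m, angles in rad, forces in N, time in s.
With the tool pointing down it reaches from about 0.25 to 0.725 m from the base axis. Payload 9.7 kg.
Tool frame: the origin (TCP) lies midway between the tips of the shut fingers; the grasp point (between the pads) lies 19 mm behind it; z points along the fingers, y is the line along which they close (so a half turn about z gives the same grasp; the last joint's range is limited). The gripper opens to 85 mm and grips with 20 to 120 N. Pads are 22 mm wide; open, the fingers measure 114 mm over their backs; the gripper's body (76 mm by 85 mm) begins 54 mm behind the grasp point. The pads swing forward as they close: fully open they stand 13 mm farther back than shut.
Start: joints at [1.194, 0.087, 0.176, 1.66, 0, 1.571], TCP at [0.202, 0.511, 0.231] pointing down, gripper open.
Joint ranges: [-3.13, 3.13], [-0.85, 1.81], [-1.15, 1.24], [-2.2, 2.28], [-1.44, 1.52], [-3.14, 3.14]. Speed limits (rad/s): [2.22, 2.22, 2.57, 3.14, 3.14, 3.14].

### API

Orientations are given as a unit quaternion [x, y, z, w].
In Python, from rig import get_obs, read_camera, camera_info, sign_off gives the robot as it stands.
- The arm moves only by the tool arm_command, never from a script. Its argument "steps" is a list of rows, each a list of 3 entries, a list of its own where there are three numbers: the closure, from -1 (fully open) to 1 (shut), then the shift along the tool's x, y, z in cm, then the turn, a rotation vector about the tool's x, y, z in degrees. In form: [[fingers, [dx, dy, dz], [ax, ay, az]], ...]. A call has 1 to 12 rows; each row is the pose to reach, as a shift and turn from the pose commanded when the call began, along the tool's axes at that moment; what a row does not reach only later rows make up. A row lasts 1/10 s, in which the tool goes at most 50 mm and 8.59 degrees, less where a joint would pass 70% of its speed; a pose out of reach is approached as far as the arm can. A call with a gripper value outside its range is refused whole. The fingers move at their own pace and stop on an object; "newtons" is the grip in N (left out, the last holds). Time passes only in rows, so rows that repeat a pose let the fingers close. It gives the time, the measured TCP pose, the force, the opening and the grip force at its end, in the units of the state.
- get_obs(): the state, without advancing time (a new reading comes with each control period).
- read_camera(name): name is "side" or "top" or "wrist"; returns the picture (480x640x3 uint8, red, green, blue); there is no depth.
- camera_info(name): a dict with "fx", "fy", "cx", "cy" (pixels), "pose" (4x4, takes a point from camera to world coordinates); the wrist camera has in their place "T_tool_cam" (4x4, takes a point from camera to tool coordinates, whose origin is the TCP and whose axes are the flange's). Camera axes: x right, y down, z forward; pixel columns grow to the right and rows downward; lengths in m; the calibration is good to about 2 mm. A picture is of the moment at which its call begins: read the wrist's pose just before it. camera_info takes no time and is no camera call.
- sign_off(): hands the job in; it is judged then, once.
The state is a dict: "time": time; "joint_pos": joint angles; "dq": joint speeds; "joint_efforts": joint torques, N m; "tool_pos": TCP position; "tool_rot": TCP orientation; "wrist_force": force on the tool from outside, world axes, zero at the start; "torque": the same for the moment, N m; "finger_gap": finger opening in m; "gripper_force": force on a finger pad.
Only numpy, scipy, OpenCV 4.12 (cv2) and the standard library are available. Lean on these libraries where they do the work, as an engineer would, in place of code of your own. Each camera call takes 0.05 s, during which the arm holds its last target. There are 200 camera calls.

## Working session

There is one attempt and no reset: what is moved stays moved. The work goes in short steps, Python scripts to look and compute and a tool call to move; the robot and the scene stay as the last step left them, time stands still between calls to the robot, and variables do not carry over. Pictures are saved under pics/ and viewed, at most 10 in all, crops included, and the job is handed in when it is done.

Besides the shell and the picture viewer there is one more tool, called after "Request:" in YAML: its name, and indented under it one key for each argument. arm_command: Moves the arm, as the interface text tells. Its arguments: {"type":"object","properties":{"steps":{"type":"array","items":{"type":"array"}},"newtons":{"type":"number"}},"required":["steps"]}

```bash
mkdir -p pics
python3 - <<'E'
from rig import *
import cv2
for n in("side","top"):
    cv2.imwrite(f"pics/{n}0.png",read_camera(n)[:,:,::-1]); i=camera_info(n);print(n,i)
print(camera_info("wrist"));print(get_obs())
E
```

```text
side {'fx': 498.48881522932106, 'fy': 498.48881522932106, 'cx': 316.56499069679296, 'cy': 234.2338206474218, 'pose': array([[ 0.93948086, -0.13395582,  0.3153277 ,  0.22972261],
       [-0.34215995, -0.41356855,  0.84373433, -0.7456907 ],
       [ 0.01738649, -0.90056476, -0.43437405,  0.58968445],
       [ 0.        ,  0.        ,  0.        ,  1.        ]])}
top {'fx': 479.01647998574225, 'fy': 479.01647998574225, 'cx': 324.8271619674821, 'cy': 237.69279112414065, 'pose': array([[ 0.01887692, -0.98701063,  0.15954211,  0.38984962],
       [-0.999658  , -0.02152049, -0.01485804,  0.10700163],
       [ 0.01809847, -0.15920707, -0.9870793 ,  1.1458212 ],
       [ 0.        ,  0.        ,  0.        ,  1.        ]])}
{'fx': 362.94042976670994, 'fy': 362.94042976670994, 'cx': 317.76060146868264, 'cy': 235.95652968387586, 'T_tool_cam': array([[ 1.31181084e-05, -9.64975607e-01, -2.62339623e-01,
         6.63892601e-02],
       [ 9.99999436e-01,  2.91352381e-04, -1.02169027e-03,
         3.56556412e-04],
       [ 1.06233946e-03, -2.62339461e-01,  9.64975066e-01,
        -1.42409344e-01],
       [ 0.00000000e+00,  0.00000000e+00,  0.00000000e+00,
         1.00000000e+00]])}
{'time': 0.1, 'joint_pos': array([1.19401703e+00, 8.73861860e-02, 1.75244066e-01, 1.65981076e+00,
       9.50530491e-06, 1.57078136e+00]), 'dq': array([-6.02416848e-05,  9.24046620e-05,  1.30716713e-03,  1.22577037e-03,
        6.58710269e-05,  5.53382316e-04]), 'joint_efforts': array([-2.64091810e-03, -5.21567953e+01,  4.65650690e+01,  1.61243352e-02,
       -9.51611628e-05, -4.82069211e-06]), 'tool_pos': array([0.20228375, 0.51123414, 0.23068011]), 'tool_rot': array([ 1.87269901e-01,  9.82308327e-01, -5.67154597e-04, -1.12970935e-04]), 'wrist_force': array([-1.02183644, -0.6479516 , -0.21670878]), 'torque': array([0.0178341 , 0.01318812, 0.01802003]), 'gripper_force': 0.0, 'finger_gap': 0.08531210737093342}
```

View pics/top0.png

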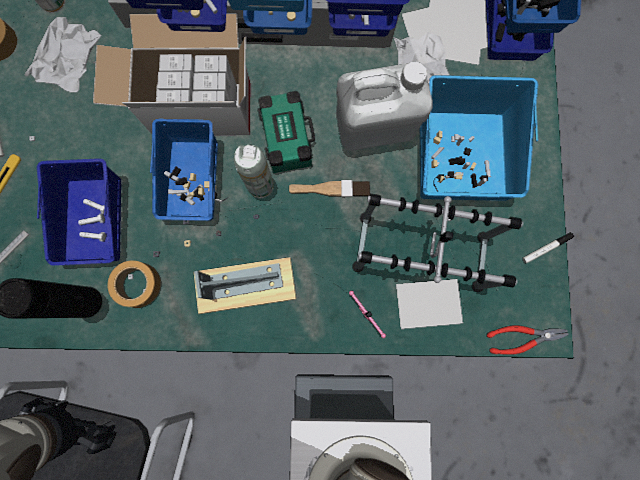

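View pics/side0.png

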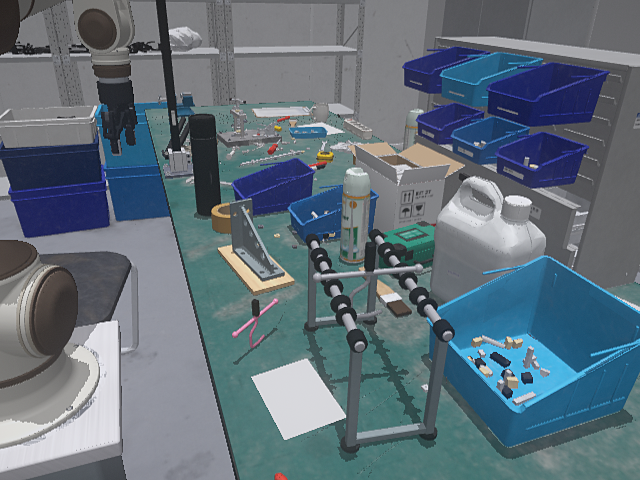

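The hanger is on the rack: in the side view its black grip is at (370,257) and the crossbar runs from (315,275) to (425,268). A pink look-alike lies on the bench at top (367,315) / side (255,310); I'll leave it alone because the description is of a steel hanger on the rack. The bracket is at top (245,283), with its upright towards +y. I'll confirm in enlarged crops.

Run:
```python
import cv2,numpy as np
t=cv2.imread("pics/top0.png");s=cv2.imread("pics/side0.png")
up=lambda a,f:cv2.resize(a,None,fx=f,fy=f,interpolation=cv2.INTER_CUBIC)
cv2.imwrite("pics/c1.png",up(s[190:370,210:465],3.1))
c=np.zeros((600,800,3),np.uint8)
a=up(t[185:300,345:530],3);b=up(t[248:320,185:305],3)
c[:345,:555]=a;c[350:350+216,:360]=b
w=up(s[195:295,210:300],2.5);c[350:600,370:595]=w
cv2.imwrite("pics/c2.png",c)
```

```text
(no output)
```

View pics/c1.png

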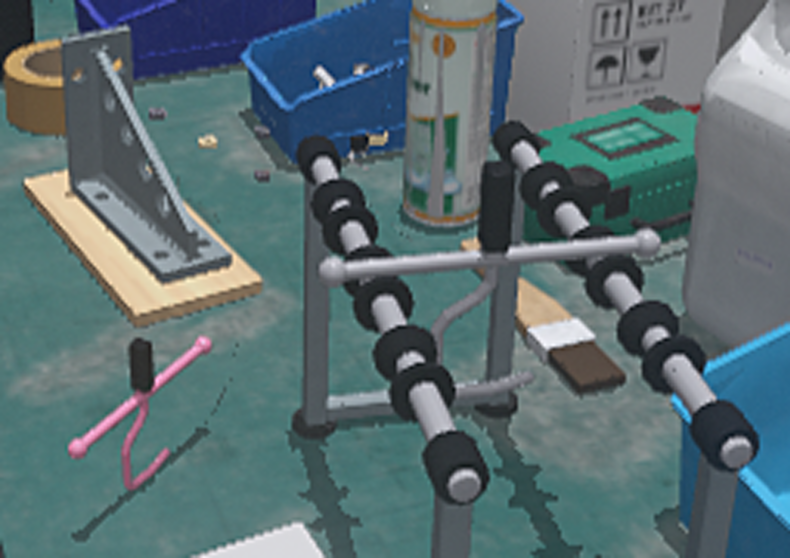

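View pics/c2.png

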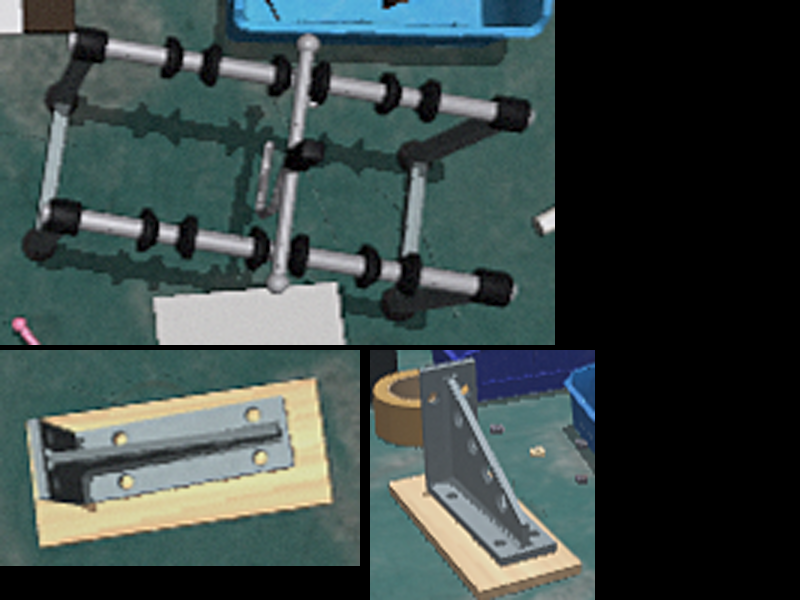

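c1 and c2 confirm the target: steel hanger in the middle notches, back at side-crop (440,340), tip at (530,380), so the tip points along world +x. The bracket's upright is on the +y side. Now I'll fit poses. The centre-of-mass estimate from the plate volumes is y ≈ 24 mm, so I use hole_2.

```bash
cat > h.py <<'E'
import numpy as np
from rig import *
from scipy.optimize import least_squares
from scipy.spatial.transform import Rotation as R
def proj(n,P,T=None):
    i=camera_info(n); T=i["pose"] if T is None else T
    p=(np.atleast_2d(P)-T[:3,3])@T[:3,:3]
    return p[:,:2]/p[:,2:]*[i["fx"],i["fy"]]+[i["cx"],i["cy"]]
def wristT():
    o=get_obs();T=np.eye(4);T[:3,:3]=R.from_quat(o["tool_rot"]).as_matrix();T[:3,3]=o["tool_pos"]
    return T@camera_info("wrist")["T_tool_cam"]
def place(q,L,z0=0):
    c,s=np.cos(q[2]),np.sin(q[2]);L=np.atleast_2d(L)
    return np.c_[q[0]+c*L[:,0]-s*L[:,1],q[1]+s*L[:,0]+c*L[:,1],L[:,2]+z0]
def fit(q0,obs,z0):
    f=lambda q:np.concatenate([(proj(n,place(q,L,z0),T)-uv).ravel() for n,T,L,uv in obs])
    r=least_squares(f,q0,loss="soft_l1");return r.x,np.round(f(r.x),1)
E
python3 - <<'E'
from h import *
m=.001
balls=np.array([[80,0,0],[-80,0,0]])*m
q,e=fit([.35,-.15,0],[("top",None,balls,np.array([[448,199.7],[438,279.3]])),
 ("side",None,np.r_[balls,[[0,0,.029]]],np.array([[419.4,268.1],[317.1,276.8],[369.7,256.8]]))],.2)
print("hanger",q,e)
L=np.array([[0,78,120],[0,-79,34],[28,-85,10],[-28,-85,10],[28,85,130],[-28,85,130]])*m
q,e=fit([.25,.27,0],[("top",None,L,np.array([[201.7,283],[277.7,274.7],[280.7,263.7],[282.7,287],[195,271.3],[199,297]])),
 ("side",None,L[:2],np.array([[241.6,206.8],[271.3,267.4]]))],.012)
print("bracket",q,e,"hole2",place(q,[0,.024,.070],.012))
# can: top cap approx (247,155) top img at z .225
i=camera_info("top");T=i["pose"]
for n,uv,z in(("can",(248,155),.225),("brushL",(290,188),.01),("brushR",(370,187),.01)):
    d=T[:3,:3]@[(uv[0]-i["cx"])/i["fx"],(uv[1]-i["cy"])/i["fy"],1];print(n,T[:3,3]+d*(z-T[2,3])/d[2])
E
```

```text
hanger [ 0.54335816 -0.14409054 -0.15315266] [-0.1  2.  -0.6 -0.1 -1.6  0.6  1.8  0.4  0.8 -0.4]
bracket [0.46388821 0.27257516 0.18382908] [-0.3  0.9  0.9  0.4 -0.6  0.1  1.   0.4  0.3 -0.4 -0.4  0.6  1.4 -1.9
  1.3 -2.9] hole2 [[0.45950112 0.29617079 0.082     ]]
can [0.70259704 0.24972912 0.225     ]
brushL [0.69436393 0.17718725 0.01      ]
brushR [ 0.70153236 -0.01830693  0.01      ]
```

```bash
cat >> h.py <<'E'
def delta(pos,ydeg):
    """shift (cm) and rotvec (deg), tool axes, to put TCP at pos, tool down, tool y at world angle ydeg"""
    o=get_obs();R0=R.from_quat(o["tool_rot"]);a=np.radians(ydeg)
    y=np.array([np.cos(a),np.sin(a),0]);z=np.array([0,0,-1.]);x=np.cross(y,z)
    R1=R.from_matrix(np.c_[x,y,z])
    print("shift",np.round(R0.inv().apply(np.array(pos)-o["tool_pos"])*100,2),"turn",np.round((R0.inv()*R1).as_rotvec(degrees=True),2))
E
python3 -c "
from h import *
delta([.543,-.144,.33],81.2)"
```

```text
shift [-55.79 -48.4   -9.88] turn [-7.000e-02 -1.000e-02 -1.279e+01]
```

Request:
arm_command:
  steps:
    - [-1,[0,0,-5],[0,0,0]]
    - [-1,[-5,-4,-9.9],[0,0,-5]]
    - [-1,[-55.8,-48.4,-9.9],[0,0,-12.8]]
    - [-1,[-55.8,-48.4,-9.9],[0,0,-12.8]]
    - [-1,[-55.8,-48.4,-9.9],[0,0,-12.8]]
    - [-1,[-55.8,-48.4,-9.9],[0,0,-12.8]]
    - [-1,[-55.8,-48.4,-9.9],[0,0,-12.8]]
    - [-1,[-55.8,-48.4,-9.9],[0,0,-12.8]]
    - [-1,[-55.8,-48.4,-9.9],[0,0,-12.8]]
    - [-1,[-55.8,-48.4,-9.9],[0,0,-12.8]]
    - [-1,[-55.8,-48.4,-9.9],[0,0,-12.8]]
    - [-1,[-55.8,-48.4,-9.9],[0,0,-12.8]]

```text
time: 1.3
tool_pos: [0.452, 0.0308, 0.3249]
tool_rot: [0.077, 0.997, 0.0, 0.0]
wrist_force: [1.1, 1.5, -0.3]
finger_gap: 0.0852
gripper_force: 0.0
```

```bash
python3 -c "
from h import *
delta([.543,-.144,.33],81.2)"
```

```text
shift [-11.66 -15.89  -0.51] turn [0.01 0.   0.  ]
```

Request:
arm_command:
  steps:
    - [-1,[-11.7,-15.9,-0.5],[0,0,0]]
    - [-1,[-11.7,-15.9,-0.5],[0,0,0]]
    - [-1,[-11.7,-15.9,-0.5],[0,0,0]]
    - [-1,[-11.7,-15.9,-0.5],[0,0,0]]
    - [-1,[-11.7,-15.9,-0.5],[0,0,0]]
    - [-1,[-11.7,-15.9,-0.5],[0,0,0]]
    - [-1,[-11.7,-15.9,-0.5],[0,0,0]]
    - [-1,[-11.7,-15.9,-0.5],[0,0,0]]

```text
time: 2.1
tool_pos: [0.5426, -0.141, 0.3306]
tool_rot: [0.076, 0.997, -0.0, 0.0]
wrist_force: [-0.3, -0.8, 0.1]
finger_gap: 0.0856
gripper_force: 0.0
```

Run:
```python
from h import *
import cv2
print(get_obs()["tool_pos"])
T=wristT();cv2.imwrite("pics/w1.png",read_camera("wrist")[:,:,::-1]);np.save("w1.npy",T)
q=[.5434,-.1441,-.1532]
print(proj("wrist",place(q,np.array([[80,0,0],[-80,0,0],[0,0,52]])*.001,.2),T))
```

```text
[ 0.54262008 -0.14099282  0.33064901]
[[314.0136261  320.84624716]
 [313.64865171 119.21350376]
 [312.88919614 247.23155779]]
```

View pics/w1.png

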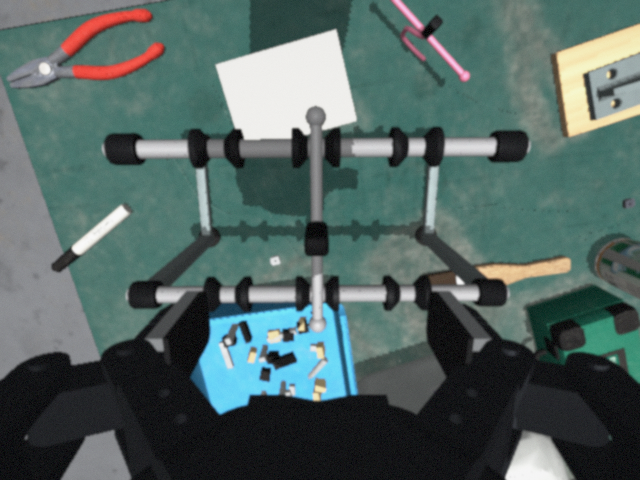

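The wrist view shows the grip at (317,238), balls at (316,116) and (319,324), and the middle collars centred on the bar. Refit.

Run:
```python
from h import *
balls=np.array([[80,0,0],[-80,0,0]])*.001
T=np.load("w1.npy")
q,e=fit([.54,-.14,-.15],[("wrist",T,balls,np.array([[319,324],[316,116.]]))],.2);print(q,e)
g=place(q,[0,0,.0],.229)[0];print(g)
delta([g[0],g[1],.212],90+np.degrees(q[2]))
```

```text
[ 0.54237736 -0.14099112 -0.13791328] [-0.  -4.8  0.   1.1]
[ 0.54237736 -0.14099112  0.229     ]
shift [ 4.000e-02 -1.000e-02  1.187e+01] turn [-0.    0.06 -0.8 ]
```

Request:
arm_command:
  newtons: 60
  steps:
    - [-1,[0,0,4],[0,0,-0.8]]
    - [-1,[0,0,8],[0,0,-0.8]]
    - [-1,[0,0,10.5],[0,0,-0.8]]
    - [-1,[0,0,11.9],[0,0,-0.8]]
    - [-1,[0,0,11.9],[0,0,-0.8]]
    - [-1,[0,0,11.9],[0,0,-0.8]]
    - [1,[0,0,11.9],[0,0,-0.8]]
    - [1,[0,0,11.9],[0,0,-0.8]]
    - [1,[0,0,11.9],[0,0,-0.8]]
    - [1,[0,0,11.9],[0,0,-0.8]]
    - [1,[0,0,11.9],[0,0,-0.8]]
    - [1,[0,0,11.9],[0,0,-0.8]]

```text
time: 3.35
tool_pos: [0.5431, -0.142, 0.2112]
tool_rot: [0.07, 0.998, 0.0, 0.0]
wrist_force: [1.2, 1.5, 0.9]
finger_gap: 0.0152
gripper_force: 58.3
```

Run:
```python
from h import *
o=get_obs();print(o["tool_pos"],o["finger_gap"],o["gripper_force"],o["wrist_force"],o["dq"].round(3))
```

```text
[ 0.54307432 -0.14196924  0.21121681] 0.01517782882705402 58.321242928504944 [1.17150388 1.49285763 0.90229183] [-0.002 -0.    -0.002 -0.    -0.002 -0.001]
```

Request:
arm_command:
  steps:
    - [1,[0,0,-2],[0,0,0]]
    - [1,[0,0,-4],[0,0,0]]
    - [1,[0,0,-6],[0,0,0]]
    - [1,[0,0,-6],[0,0,0]]
    - [1,[0,0,-6],[0,0,0]]
    - [1,[0,0,-6],[0,0,0]]
    - [1,[0,0,-6],[0,0,0]]

```text
time: 4.05
tool_pos: [0.5427, -0.142, 0.2697]
tool_rot: [0.07, 0.998, 0.0, -0.001]
wrist_force: [0.4, 0.0, -1.7]
finger_gap: 0.0155
gripper_force: 58.7
```

Run:
```python
from h import *
o=get_obs();print(o["tool_pos"],o["finger_gap"],o["gripper_force"],o["wrist_force"])
delta([.4005,.2852,.265],100.5)
```

```text
[ 0.54266548 -0.14196309  0.26967056] 0.015549778403819445 58.655498027801514 [ 0.41617386  0.0482052  -1.67390685]
shift [20.01 40.33  0.51] turn [  0.03  -0.11 -18.49]
```

Request:
arm_command:
  steps:
    - [1,[0,4,0],[0,0,0]]
    - [1,[0,8,0],[0,0,0]]
    - [1,[0,12,0],[0,0,0]]
    - [1,[0,16,0],[0,0,0]]
    - [1,[0,20,0],[0,0,0]]
    - [1,[4,24,0],[0,0,-3]]
    - [1,[8,27,0],[0,0,-7]]
    - [1,[12,31,0.5],[0,0,-12]]
    - [1,[16,36,0.5],[0,0,-16]]
    - [1,[20,40.3,0.5],[0,0,-18.5]]
    - [1,[20,40.3,0.5],[0,0,-18.5]]
    - [1,[20,40.3,0.5],[0,0,-18.5]]

```text
time: 5.25
tool_pos: [0.3985, 0.2876, 0.2654]
tool_rot: [-0.094, 0.996, 0.0, -0.001]
wrist_force: [-0.4, 0.2, -2.3]
finger_gap: 0.0154
gripper_force: 59.2
```

Request:
arm_command:
  steps:
    - [1,[0,0,0],[0,0,0]]
    - [1,[0,0,0],[0,0,0]]

```text
time: 5.45
tool_pos: [0.4013, 0.2842, 0.2656]
tool_rot: [-0.091, 0.996, -0.0, -0.0]
wrist_force: [0.4, 0.2, -1.9]
finger_gap: 0.0154
gripper_force: 59.2
```

Run:
```python
from h import *
import cv2
o=get_obs();print(o["tool_pos"],o["finger_gap"])
delta([.4005,.2852,.265],100.5)
T=wristT();np.save("w2.npy",T);w=read_camera("wrist")[:,:,::-1]
s=read_camera("side")[:,:,::-1];cv2.imwrite("pics/w2.png",w);cv2.imwrite("pics/s2.png",s)
c=np.zeros((600,800,3),np.uint8)
b=cv2.resize(s[140:300,170:310],None,fx=3.2,fy=3.2,interpolation=2)
a=cv2.resize(w,(480,360)) # full wrist, scale .75
c[:512,:448]=b
c=np.zeros((600,800,3),np.uint8);c[:480,:420]=cv2.resize(s[140:300,170:310],(420,480),interpolation=2);c[:285,420:]=cv2.resize(w,(380,285),interpolation=3)
cv2.imwrite("pics/v2.png",c)
q=np.array([.4639,.2726,.1838])
L=np.array([[0,24,70],[0,54,87],[0,-6,54],[0,78,120],[0,-79,34]])*.001
print(proj("side",place(q,L,.012)).round(1));print(proj("wrist",place(q,L,.012),T).round(1))
```

```text
[0.40125659 0.28423665 0.26562822] 0.015436362253501383
shift [0.06 0.11 0.06] turn [-0.03 -0.02 -0.02]
[[253.  232.3]
 [247.6 221.1]
 [258.6 243.5]
 [243.  204.9]
 [272.6 264.5]]
[[319.1 273.5]
 [352.  280.3]
 [289.  267.8]
 [384.7 295.5]
 [221.3 261.2]]
```

View pics/v2.png

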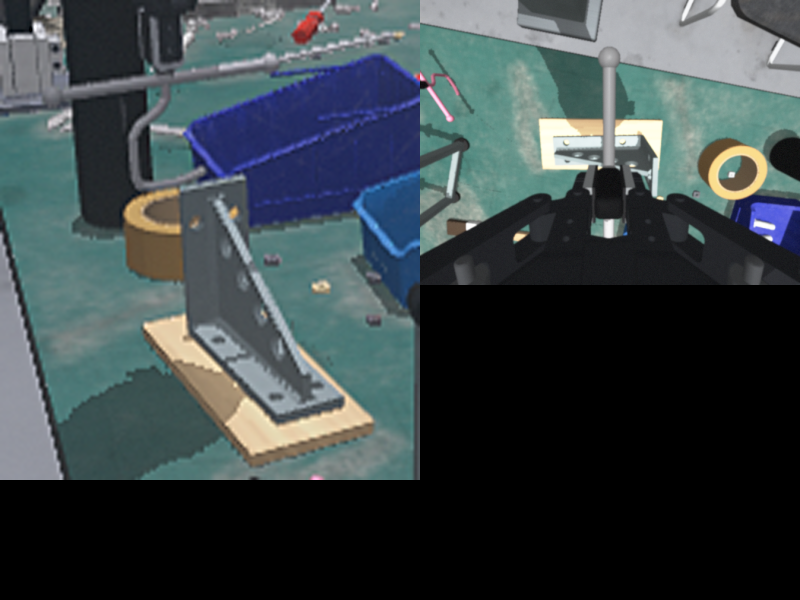

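The side crop shows the hook tip at full-image (237.7,197.3), with holes 1–3 at about (246,223), (252,233) and (257.7,244), within about 1.5 px of prediction. One close look in the wrist view for the y check.

Run:
```python
from h import *
import cv2
w=cv2.imread("pics/w2.png");s=cv2.imread("pics/s2.png")
c=np.zeros((600,800,3),np.uint8)
c[:420,:690]=cv2.resize(w[190:330,200:430],None,fx=3,fy=3,interpolation=2)
cv2.imwrite("pics/v3.png",c)
o=get_obs();p=o["tool_pos"];print(p)
h=[p[0],p[1],np.radians(10.5)]
print(proj("side",place(h,np.array([[27.5,0,5],[0,0,0],[80,0,80],[-80,0,80]])*.001,p[2]-.0912)).round(1))
T=np.load("w2.npy")
print(proj("wrist",place(h,np.array([[-80,0,80]])*.001,p[2]-.0912),T).round(1))
q=np.array([.4639,.2726,.1838])
L=np.array([[28,-85,10],[-28,-85,10],[-28,85,10],[28,85,130],[-28,85,130]])*.001
print(proj("wrist",place(q,L,.012),T).round(1))
```

```text
[0.40154891 0.28394112 0.26574319]
[[238.6 196.1]
 [227.1 200.4]
 [258.9 160.5]
 [188.2 171.2]]
[[316.2 102.2]]
[[223.2 277.6]
 [219.7 229.9]
 [374.6 229.8]
 [393.7 332.2]
 [397.6 267.6]]
```

View pics/v3.png

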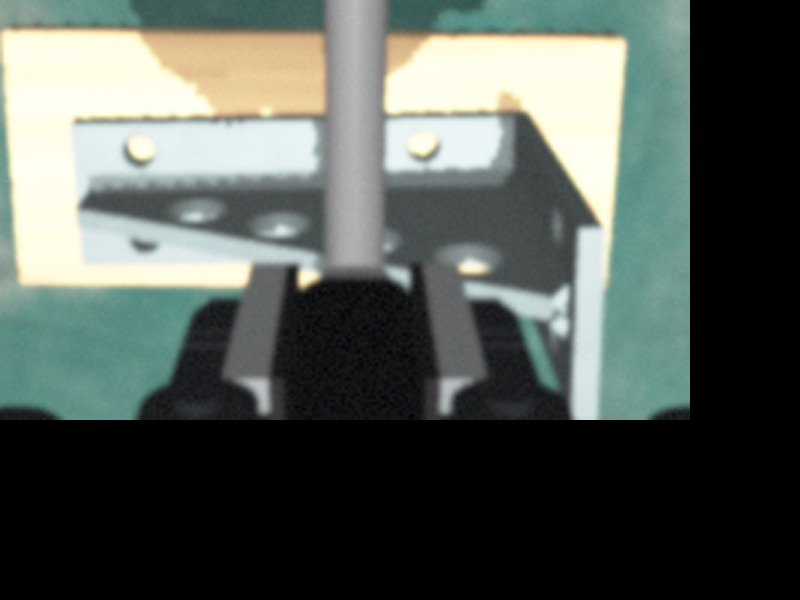

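Compared with the crossbar, the bracket sits about 2 mm further towards +y than estimated (holes at (265.7,260.3), (293.3,265.7), (356.7,276)). I'll correct for that and descend beside hole_2.

```bash
python3 -c "
from h import *
delta([.4099,.2891,.1707],100.5)"
```

```text
shift [-0.92  0.36  9.5 ] turn [-0.02 -0.02 -0.09]
```

Request:
arm_command:
  steps:
    - [1,[-0.9,0.4,2],[0,0,0]]
    - [1,[-0.9,0.4,4],[0,0,0]]
    - [1,[-0.9,0.4,6],[0,0,0]]
    - [1,[-0.9,0.4,8],[0,0,0]]
    - [1,[-0.9,0.4,9.5],[0,0,0]]
    - [1,[-0.9,0.4,9.5],[0,0,0]]
    - [1,[-0.9,0.4,9.5],[0,0,0]]
    - [1,[-0.9,0.4,9.5],[0,0,0]]

```text
time: 6.35
tool_pos: [0.4097, 0.2903, 0.1721]
tool_rot: [-0.091, 0.996, 0.0, 0.001]
wrist_force: [0.2, -0.4, -1.1]
finger_gap: 0.0145
gripper_force: 59.1
```

Run:
```python
from h import *
import cv2
p=get_obs()["tool_pos"];print(p)
h=[p[0],p[1],np.radians(10.5)]
print(proj("side",place(h,np.array([[27.5,0,5],[0,0,0]])*.001,p[2]-.0912)).round(1))
T=wristT();w=read_camera("wrist")[:,:,::-1];s=read_camera("side")[:,:,::-1]
c=np.zeros((600,800,3),np.uint8);
c[:600,:400]=cv2.resize(s[180:280,205:272][:,:67],(400,600),interpolation=2)
c[:400,400:]=cv2.resize(w[200:360,240:400],(400,400),interpolation=2)
cv2.imwrite("pics/v4.png",c)
L=np.array([[-3.5,24,70],[-3.5,54,87],[-3.5,-6,54]])*.001;q=np.array([.4635,.2746,.1838])
print(proj("wrist",place(q,L,.012),T).round(1),proj("side",place(q,L,.012)).round(1))
```

```text
[0.40966286 0.29031468 0.17208994]
[[243.4 232.3]
 [232.5 236.7]]
[[315.7 304.3]
 [361.4 315.8]
 [275.4 294.7]] [[251.3 232.3]
 [245.9 221.1]
 [256.8 243.4]]
```

View pics/v4.png

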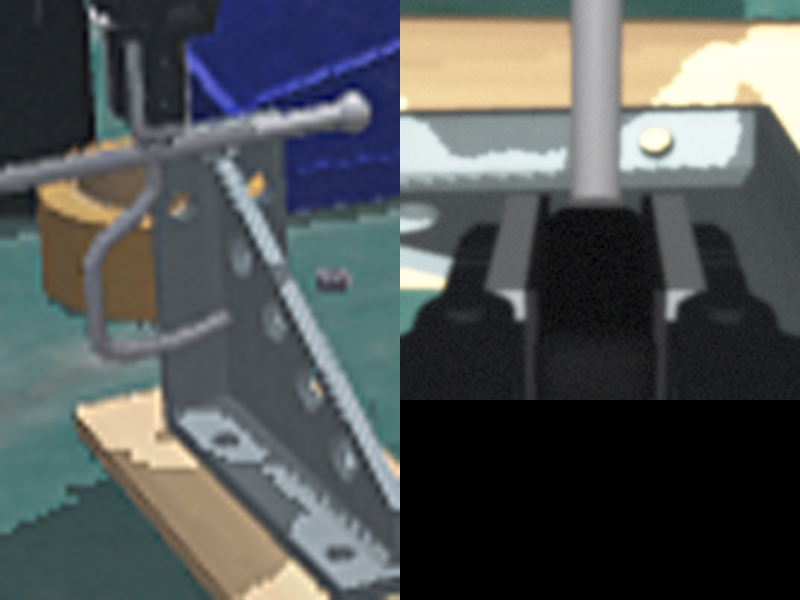

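Request:
arm_command:
  steps:
    - [1,[-1,0,0.1],[0,0,0]]
    - [1,[-2,0,0.1],[0,0,0]]
    - [1,[-2.5,0,0.1],[0,0,0]]
    - [1,[-3,0,0.1],[0,0,0]]
    - [1,[-3.5,0,0.1],[0,0,0]]
    - [1,[-3.5,0,0.1],[0,0,0]]

```text
time: 7.05
tool_pos: [0.444, 0.2969, 0.1697]
tool_rot: [-0.091, 0.996, -0.0, -0.0]
wrist_force: [-0.3, -0.2, -2.5]
finger_gap: 0.0152
gripper_force: 59.2
```

Request:
arm_command:
  steps:
    - [1,[-0.5,0,0],[0,0,0]]
    - [1,[-1,0,0],[0,0,0]]
    - [1,[-1.5,0,0],[0,0,0]]
    - [1,[-1.5,0,0],[0,0,0]]
    - [1,[-1.5,0,0],[0,0,0]]

```text
time: 7.55
tool_pos: [0.4582, 0.2995, 0.1698]
tool_rot: [-0.092, 0.996, -0.0, -0.0]
wrist_force: [0.5, 0.8, -1.1]
finger_gap: 0.0154
gripper_force: 59.2
```

Run:
```python
from h import *
import cv2
p=get_obs()["tool_pos"];print(p)
s=read_camera("side")[:,:,::-1];cv2.imwrite("pics/s5.png",s)
h=[p[0],p[1],np.radians(10.5)]
print(proj("side",place(h,np.array([[27.5,0,5],[0,0,0]])*.001,p[2]-.0912)).round(1))
cv2.imwrite("pics/v5.png",cv2.resize(s[180:280,205:305],(600,600),interpolation=2))
```

```text
[0.45824158 0.29949701 0.16984876]
[[262.8 228.8]
 [252.2 233.1]]
```

View pics/v5.png

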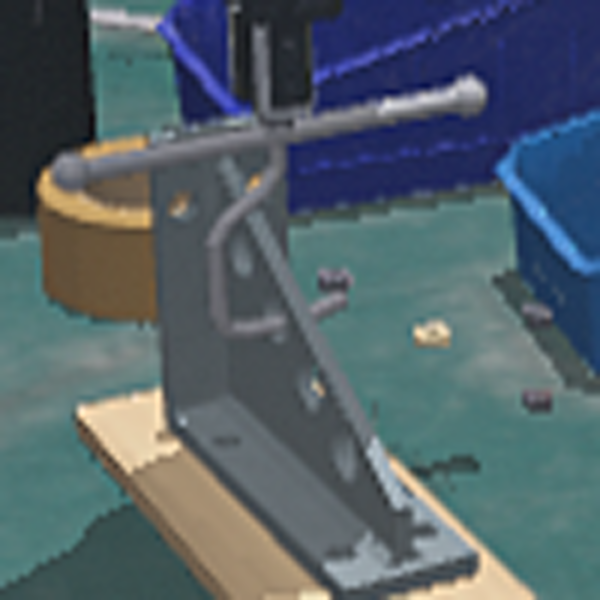

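The hook is through hole_2: its tip shows beyond the rib at crop (340,298) and there is no contact force. Lift slowly.

Request:
arm_command:
  newtons: 90
  steps:
    - [1,[0,0,-0.4],[0,0,0]]
    - [1,[0,0,-0.7],[0,0,0]]
    - [1,[0,0,-0.9],[0,0,0]]
    - [1,[0,0,-1.1],[0,0,0]]
    - [1,[0,0,-1.3],[0,0,0]]
    - [1,[0,0,-1.5],[0,0,0]]
    - [1,[0,0,-1.8],[0,0,0]]
    - [1,[0,0,-2.1],[0,0,0]]
    - [1,[0,0,-2.5],[0,0,0]]
    - [1,[0,0,-2.9],[0,0,0]]
    - [1,[0,0,-3.3],[0,0,0]]
    - [1,[0,0,-3.3],[0,0,0]]

```text
time: 8.8
tool_pos: [0.4584, 0.2997, 0.2038]
tool_rot: [-0.092, 0.996, 0.0, 0.0]
wrist_force: [-0.3, -0.3, -5.6]
finger_gap: 0.015
gripper_force: 87.7
```

Request:
arm_command:
  steps:
    - [1,[0,0,-1],[0,0,0]]
    - [1,[0,0,-2],[0,0,0]]
    - [1,[0,0,-3],[0,0,0]]
    - [1,[0,0,-4],[0,0,0]]
    - [1,[0,0,-5],[0,0,0]]
    - [1,[0,0,-6],[0,0,0]]
    - [1,[0,0,-7],[0,0,0]]
    - [1,[0,0,-7],[0,0,0]]
    - [1,[0,0,-7],[0,0,0]]
    - [1,[0,0,-7],[0,0,0]]

```text
time: 9.8
tool_pos: [0.4581, 0.2995, 0.2724]
tool_rot: [-0.092, 0.996, -0.0, -0.0]
wrist_force: [0.5, 0.5, -6.6]
finger_gap: 0.0148
gripper_force: 88.2
```

Run:
```python
from h import *
import cv2
o=get_obs();p=o["tool_pos"];print(p,o["wrist_force"],o["torque"],o["tool_rot"])
s=read_camera("side")[:,:,::-1]
c=np.zeros((500,800,3),np.uint8);c[:,:400]=cv2.resize(s[120:270,190:310],(400,500),interpolation=2)
c[:300,400:]=cv2.resize(read_camera("top")[190:340,150:350,::-1],(400,300),interpolation=2)
cv2.imwrite("pics/v6.png",c)
```

```text
[0.45812862 0.29948449 0.27239185] [ 0.50282118  0.53630637 -6.63088468] [-0.02637037  0.02594046  0.00024246] [-9.15949787e-02  9.95796250e-01 -1.90555356e-04 -3.90296898e-04]
```

View pics/v6.png

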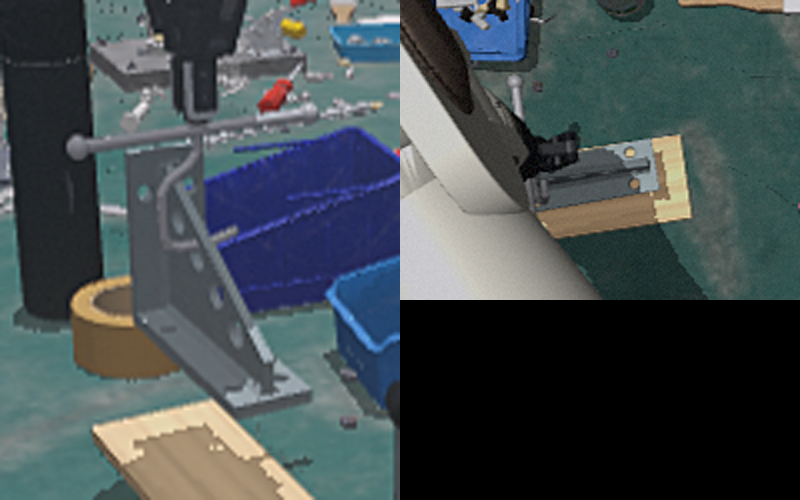

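The bracket hangs level on hole_2, clear of the board. Next, go to a waypoint in line with the rack's +y end, slowly.

```bash
python3 -c "
from h import *
delta([.585,.155,.272],82.0)"
```

```text
shift [ -9.85 -16.52   0.04] turn [-0.03 -0.05 18.51]
```

Request:
arm_command:
  steps:
    - [1,[-0.1,-0.2,0],[0,0,0.2]]
    - [1,[-0.3,-0.5,0],[0,0,0.6]]
    - [1,[-0.6,-1,0],[0,0,1.1]]
    - [1,[-1,-1.7,0],[0,0,1.9]]
    - [1,[-1.5,-2.5,0],[0,0,2.8]]
    - [1,[-2,-3.4,0],[0,0,3.8]]
    - [1,[-2.6,-4.3,0],[0,0,4.8]]
    - [1,[-3.1,-5.2,0],[0,0,5.8]]
    - [1,[-3.6,-6.1,0],[0,0,6.8]]
    - [1,[-4.2,-7,0],[0,0,7.8]]
    - [1,[-4.7,-7.9,0],[0,0,8.8]]
    - [1,[-5.3,-8.8,0],[0,0,9.8]]

```text
time: 11.1
tool_pos: [0.5269, 0.222, 0.273]
tool_rot: [-0.005, 1.0, 0.0, 0.0]
wrist_force: [-0.3, -0.6, -6.3]
finger_gap: 0.0149
gripper_force: 88.1
```

```bash
python3 -c "
from h import *
delta([.585,.155,.272],82.0)"
```

```text
shift [-5.73 -6.77  0.1 ] turn [0.   0.   8.63]
```

Request:
arm_command:
  steps:
    - [1,[-0.7,-0.8,0],[0,0,1]]
    - [1,[-1.4,-1.6,0],[0,0,2]]
    - [1,[-2.1,-2.5,0],[0,0,3.1]]
    - [1,[-2.8,-3.3,0],[0,0,4.2]]
    - [1,[-3.5,-4.1,0],[0,0,5.2]]
    - [1,[-4.2,-4.9,0],[0,0,6.3]]
    - [1,[-4.8,-5.6,0],[0,0,7.2]]
    - [1,[-5.3,-6.2,0],[0,0,7.9]]
    - [1,[-5.6,-6.6,0],[0,0,8.4]]
    - [1,[-5.7,-6.8,0],[0,0,8.6]]
    - [1,[-5.7,-6.8,0],[0,0,8.6]]
    - [1,[-5.7,-6.8,0],[0,0,8.6]]

```text
time: 12.3
tool_pos: [0.584, 0.1556, 0.2731]
tool_rot: [0.069, 0.998, 0.0, -0.0]
wrist_force: [-0.4, 0.3, -6.8]
finger_gap: 0.0149
gripper_force: 88.1
```

Run:
```python
from h import *
import cv2
print(get_obs()["tool_pos"])
s=read_camera("side")[:,:,::-1];w=read_camera("wrist")[:,:,::-1]
c=np.zeros((600,800,3),np.uint8);c[:600,:480]=cv2.resize(s[120:370,250:450],(480,600),interpolation=2)
c[:240,480:]=cv2.resize(w,(320,240),interpolation=3)
c[240:480,480:]=cv2.resize(read_camera("top")[120:300,260:500,::-1],(320,240),interpolation=2)
cv2.imwrite("pics/v7.png",c)
delta([.5431,-.142,.272],82.0)
```

```text
[0.58404168 0.15559619 0.27306964]
shift [-2.000e-02 -3.005e+01  1.000e-01] turn [0.01 0.   0.14]
```

View pics/v7.png

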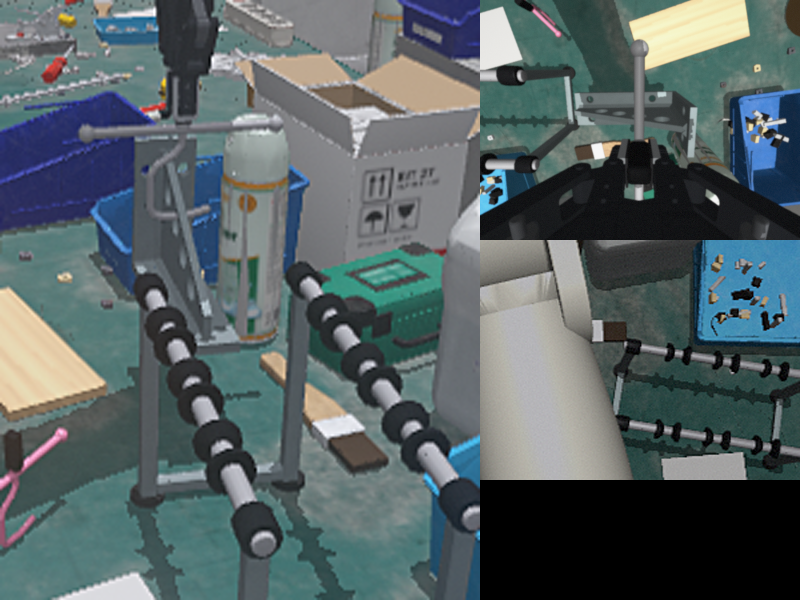

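The bracket is level, aligned and clear of the can. In the wrist inset it lies along the rack axis with its front end between the two rails. Slide it in lengthways.

Request:
arm_command:
  steps:
    - [1,[0,-0.2,0],[0,0,0]]
    - [1,[0,-0.6,0],[0,0,0]]
    - [1,[0,-1.2,0],[0,0,0]]
    - [1,[0,-2,0],[0,0,0]]
    - [1,[0,-3,0],[0,0,0]]
    - [1,[0,-4,0],[0,0,0]]
    - [1,[0,-5,0],[0,0,0]]
    - [1,[0,-6,0],[0,0,0]]
    - [1,[0,-7,0],[0,0,0]]
    - [1,[0,-8,0],[0,0,0]]
    - [1,[0,-9,0],[0,0,0]]
    - [1,[0,-10,0],[0,0,0]]

```text
time: 13.65
tool_pos: [0.5704, 0.0555, 0.273]
tool_rot: [0.069, 0.998, 0.0, 0.0]
wrist_force: [-0.9, 0.1, -6.9]
finger_gap: 0.0146
gripper_force: 88.1
```

Request:
arm_command:
  steps:
    - [1,[0,-1,0],[0,0,0]]
    - [1,[0,-2,0],[0,0,0]]
    - [1,[0,-3,0],[0,0,0]]
    - [1,[0,-4,0],[0,0,0]]
    - [1,[0,-5,0],[0,0,0]]
    - [1,[0,-6,0],[0,0,0]]
    - [1,[0,-7,0],[0,0,0]]
    - [1,[0,-8,0],[0,0,0]]
    - [1,[0,-9,0],[0,0,0]]
    - [1,[0,-10,0],[0,0,0]]
    - [1,[0,-11,0],[0,0,0]]
    - [1,[0,-12,0],[0,0,0]]

```text
time: 14.85
tool_pos: [0.5539, -0.0634, 0.273]
tool_rot: [0.069, 0.998, -0.0, 0.0]
wrist_force: [-0.4, -1.0, -6.7]
finger_gap: 0.0147
gripper_force: 88.1
```

```bash
python3 -c "
from h import *
o=get_obs();print(o['wrist_force'])
delta([.5431,-.142,.272],82.0)"
```

```text
[-0.39424902 -1.01475668 -6.68387656]
shift [-0.01 -7.94  0.1 ] turn [-0.    0.    0.11]
```

Request:
arm_command:
  steps:
    - [1,[0,-1,0],[0,0,0]]
    - [1,[0,-2,0],[0,0,0]]
    - [1,[0,-3,0],[0,0,0]]
    - [1,[0,-4,0],[0,0,0]]
    - [1,[0,-5,0],[0,0,0]]
    - [1,[0,-5.9,0],[0,0,0]]
    - [1,[0,-6.7,0],[0,0,0]]
    - [1,[0,-7.3,0],[0,0,0]]
    - [1,[0,-7.7,0],[0,0,0]]
    - [1,[0,-7.9,0],[0,0,0]]
    - [1,[0,-7.9,0],[0,0,0]]
    - [1,[0,-7.9,0],[0,0,0]]

```text
time: 16.05
tool_pos: [0.5432, -0.1406, 0.273]
tool_rot: [0.069, 0.998, 0.0, 0.0]
wrist_force: [1.0, -0.4, -6.3]
finger_gap: 0.015
gripper_force: 88.1
```

Request:
arm_command:
  steps:
    - [1,[0,0,0.5],[0,0,0]]
    - [1,[0,0,1],[0,0,0]]
    - [1,[0,0,1.5],[0,0,0]]
    - [1,[0,0,2],[0,0,0]]
    - [1,[0,0,2.5],[0,0,0]]
    - [1,[0,0,3],[0,0,0]]
    - [1,[0,0,3.5],[0,0,0]]
    - [1,[0,0,4],[0,0,0]]
    - [1,[0,0,4.5],[0,0,0]]
    - [1,[0,0,4.5],[0,0,0]]
    - [1,[0,0,4.5],[0,0,0]]

```text
time: 17.15
tool_pos: [0.5431, -0.1407, 0.228]
tool_rot: [0.069, 0.998, 0.0, -0.0]
wrist_force: [0.8, -0.4, -6.2]
finger_gap: 0.0145
gripper_force: 88.1
```

Run:
```python
from h import *
import cv2
o=get_obs();print(o["tool_pos"],o["wrist_force"],o["time"])
s=read_camera("side")[:,:,::-1];w=read_camera("wrist")[:,:,::-1]
c=np.zeros((600,800,3),np.uint8);c[:600,:480]=cv2.resize(s[170:370,295:455],(480,600),interpolation=2)
c[:240,480:]=cv2.resize(w[60:360,120:520],(320,240),interpolation=3)
cv2.imwrite("pics/v8.png",c)
delta([.5431,-.142,.2112],82.0)
```

```text
[ 0.54313233 -0.14074788  0.22797966] [ 0.78670468 -0.43986939 -6.20528548] 17.15
shift [ 0.   -0.12  1.71] turn [-0.    0.02  0.11]
```

View pics/v8.png

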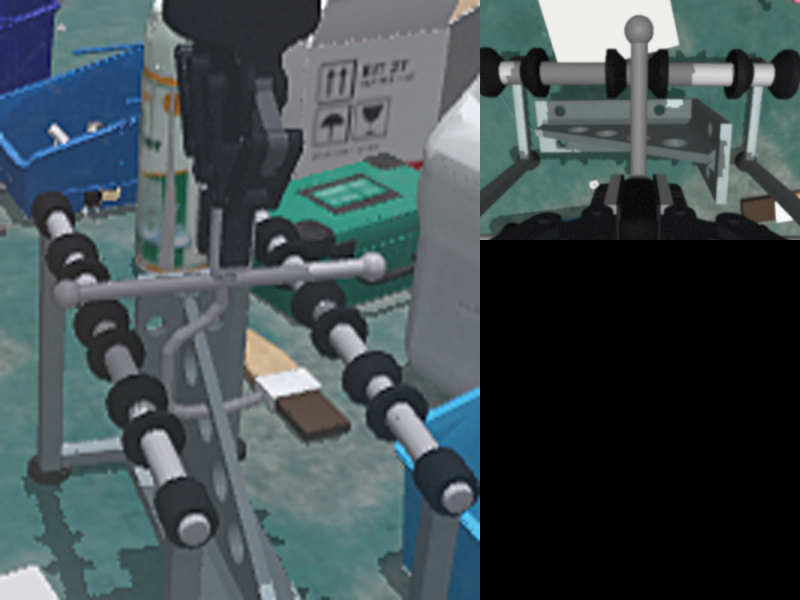

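I have now viewed 12 pictures, two over the limit of 10, so the rest goes by numbers only. The bar is just above the middle notches; lower it to the recorded seated height.

Request:
arm_command:
  steps:
    - [1,[0,-0.1,0.4],[0,0,0]]
    - [1,[0,-0.1,0.8],[0,0,0]]
    - [1,[0,-0.1,1.1],[0,0,0]]
    - [1,[0,-0.1,1.3],[0,0,0]]
    - [1,[0,-0.1,1.5],[0,0,0]]
    - [1,[0,-0.1,1.6],[0,0,0]]
    - [1,[0,-0.1,1.7],[0,0,0]]
    - [1,[0,-0.1,1.7],[0,0,0]]
    - [1,[0,-0.1,1.7],[0,0,0]]
    - [1,[0,-0.1,1.7],[0,0,0]]

```text
time: 18.25
tool_pos: [0.5431, -0.1418, 0.2113]
tool_rot: [0.069, 0.998, -0.0, 0.0]
wrist_force: [-0.6, 0.3, -2.5]
finger_gap: 0.0149
gripper_force: 88.5
```

Request:
arm_command:
  steps:
    - [1,[0,0,0.05],[0,0,0]]
    - [1,[0,0,0.1],[0,0,0]]
    - [1,[0,0,0.1],[0,0,0]]
    - [1,[0,0,0.1],[0,0,0]]
    - [1,[0,0,0.1],[0,0,0]]

```text
time: 18.75
tool_pos: [0.5431, -0.1418, 0.2111]
tool_rot: [0.069, 0.998, -0.0, 0.001]
wrist_force: [-2.9, 0.5, 5.8]
finger_gap: 0.0147
gripper_force: 89.4
```

Seated: it pushes back with about 6 N. Release gently and wait.

Request:
arm_command:
  newtons: 20
  steps:
    - [1,[0,0,0],[0,0,0]]
    - [0.6,[0,0,0],[0,0,0]]
    - [0.5,[0,0,0],[0,0,0]]
    - [0.4,[0,0,0],[0,0,0]]
    - [0.2,[0,0,0],[0,0,0]]
    - [0,[0,0,0],[0,0,0]]
    - [-0.3,[0,0,0],[0,0,0]]
    - [-0.3,[0,0,0],[0,0,0]]
    - [-0.3,[0,0,0],[0,0,0]]
    - [-0.3,[0,0,0],[0,0,0]]

```text
time: 19.75
tool_pos: [0.5431, -0.1418, 0.21]
tool_rot: [0.069, 0.998, -0.0, 0.0]
wrist_force: [0.7, 0.2, 0.2]
finger_gap: 0.0557
gripper_force: 0.0
```

Request:
arm_command:
  steps:
    - [-0.3,[0,0,-1],[0,0,0]]
    - [-0.3,[0,0,-3],[0,0,0]]
    - [-0.3,[0,0,-6],[0,0,0]]
    - [-0.3,[0,0,-10],[0,0,0]]
    - [-0.3,[0,0,-13],[0,0,0]]
    - [-0.3,[0,0,-13],[0,0,0]]
    - [-0.3,[0,0,-13],[0,0,0]]
    - [-0.3,[0,0,-13],[0,0,0]]
    - [-0.3,[0,0,-13],[0,0,0]]
    - [-0.3,[0,0,-13],[0,0,0]]
    - [-0.3,[0,0,-13],[0,0,0]]
    - [-0.3,[0,0,-13],[0,0,0]]

```text
time: 20.95
tool_pos: [0.5429, -0.1417, 0.3398]
tool_rot: [0.069, 0.998, 0.0, -0.0]
wrist_force: [-0.6, -0.8, -0.5]
finger_gap: 0.0556
gripper_force: 0.0
```

Run:
```python
from h import *
import cv2
a=None
for k in range(25):
    b=read_camera("side")[200:400,290:470].astype(int)
    if a is not None and k%4==0: print(k,get_obs()["time"],(abs(b-a).max(2)>25).sum())
    if k%4==0: a=b
```

```text
4 21.2 1
8 21.4 0
12 21.6 0
16 21.8 0
20 22.0 0
24 22.2 0
```

Everything is still. Numeric check against the initial side picture, then a sign-off if it matches.

Run:
```python
from h import *
import cv2
s0=cv2.imread("pics/side0.png");s=cv2.cvtColor(read_camera("side"),cv2.COLOR_RGB2BGR)
ok=True
for n,(u,v) in dict(ballL=(317,277),ballR=(419,268),griptop=(370,246)).items():
    r=cv2.minMaxLoc(cv2.matchTemplate(s[v-16:v+16,u-16:u+16],s0[v-8:v+8,u-8:u+8],cv2.TM_CCOEFF_NORMED))
    d=np.subtract(r[3],8);print(n,d,round(r[1],2));ok&=abs(d).max()<=2
if ok: print(sign_off())
```

```text
ballL [0 0] 0.93
ballR [0 0] 0.99
griptop [0 0] 1.0
the job is handed in; nothing more can be done
None
```

The bracket now hangs by hole_2 from the hanger, which is back in the rack's middle notches, and I handed the job in at about 22 s with the arm clear. The final check showed the hanger back in its original place and nothing moving; the bracket looked level in my last picture, taken just before lowering. I viewed 12 pictures, two over the limit of 10.

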